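Show the hidden weld marker to the bench camera with an inspection mirror

ROBOT

A 7-joint arm with a two-finger parallel gripper is mounted at the origin on the work surface. World frame = base frame: x ahead of the robot, y to its left, z up, the work surface at z = 0. Lengths are in mm, angles in rad, forces in N, time in s.
With the tool pointing down it reaches from about 350 to 900 mm from the base axis. Payload 7.2 kg.
Tool frame: the origin (TCP) lies on the centre line of the jaws, within the pads' length; the fingertips stand 25 mm ahead of it and the grasp point (between the pads) lies 6 mm ahead of it; z points along the fingers, y is the direction in which the jaws open and shut (so a half turn about z gives the same grasp; the last joint's range is limited). The gripper opens to 85 mm and grips with 20 to 120 N. Pads are 22 mm wide; open, the fingers measure 114 mm over their backs; the gripper's body (76 mm by 85 mm) begins 54 mm behind the grasp point. The pads swing forward as they close: fully open they stand 13 mm farther back than shut.
Start: joints at [1.079, 0.411, -0.013, 1.596, 0.006, 1.134, -0.082], TCP at [257.006, -569.716, 256.297] pointing down, gripper open.
Joint ranges: [-2.95, 2.95], [-0.29, 1.99], [-1.47, 1.44], [0.14, 2.54], [-1.03, 4.17], [0.13, 1.85], [-2.86, 2.86]. Speed limits (rad/s): [2.39, 2.39, 3.01, 3.01, 3.14, 3.14, 3.14].

INTERFACE

Orientations are given as [roll, pitch, yaw] about the fixed x, y, z axes, in that order (R = Rz(yaw) Ry(pitch) Rx(roll)).
In Python, from bench import sense, grab_frame, job_done gives the robot as it stands.
- The arm moves only by the tool drive_tool, never from a script. Its argument "moves" is a list of rows, each a list of 7 numbers: the shift along the tool's x, y, z in mm, then the turn, a rotation vector about the tool's x, y, z in rad, then the finger opening in mm, from 0 to 85.4. A call has 1 to 10 rows; each row is the pose to reach, as a shift and turn from the pose commanded when the call began, along the tool's axes at that moment; what a row does not reach only later rows make up. A row lasts 1/8 s, in which the tool goes at most 62.5 mm and 10.7 degrees, less where a joint would pass 70% of its speed; a pose out of reach is approached as far as the arm can. A call with a gripper value outside its range is refused whole. The fingers move at their own pace and stop on an object; "grip_force" is the grip in N (left out, the last holds). Time passes only in rows, so rows that repeat a pose let the fingers close. It gives the time, the measured TCP pose, the force and the opening at its end, in the units of the state.
- sense(): the state, without advancing time (a new reading comes with each control period).
- grab_frame(name): name is "scene" or "side" or "wrist"; returns a dict with "color" (420x560x3 uint8, red, green, blue), "fovy" (degrees; the focal length in pixels is half the picture's height over the tangent of half this angle, whatever the lens; pixels are square), "cx", "cy" (the principal point, pixels), "origin" and "attitude" of the camera in the world. Camera axes: x right, y down, z forward; pixel columns grow to the right and rows downward; lengths in mm; the calibration is good to about 2 mm. The wrist camera is an equidistant fisheye: a pixel r from the principal point sees the ray r / f radians off the axis. A picture is of the moment at which its call begins. There is no depth.
- job_done(): hands the job in, once; it reports no verdict.
The state is a dict: "time_s": time; "joints": joint angles; "joint_vel": joint speeds; "joint_efforts": joint torques, N m; "ee_pos": TCP position; "tool_rot": TCP orientation; "contact_force": force on the tool from outside, world axes, zero at the start; "torque": the same for the moment, N m; "gripper_width": opening from 0.0 (shut) to 1.0 (fully open).
Only numpy, scipy, OpenCV 4.12 (cv2) and the standard library are available. Lean on these libraries where they do the work, as an engineer would, in place of code of your own. Each camera call takes 0.05 s, during which the arm holds its last target.

TASK

First lift the loose sheet-metal cover off the welded coupon and stand it upright in the middle of the empty rubber mat, and let go of it. Then take the inspection mirror out of its holder and hold it upright over the stud on the steel plate, its glass centred above the stud at the height of the camera lens, clear of the plate and the coupon, turned so that the camera sees the round button on the hidden face of the coupon in the middle of the mirror. Finish while still holding the mirror still at that angle in the gripper, and leave the other things on the bench where they are.

Things in the scene. Friction and masses are not known exactly. Their poses are not given: they have to be found in the camera images.
- rig: Dark steel inspection plate (fixed, 340 x 350 mm, top at z = 0.012) with a small grey bench camera on a post (top 100 mm above the bench, black lens barrel) and a round steel stud 24 mm across, 10 mm tall. Origin: bench level under the stud's centre; z up; x points level from the stud to the lens, along the camera's line of sight. The mirror is to be held straight above the stud.
- stud_top (a point): Centre of the stud's top, 22 mm above the bench, on the rig's z axis.
- lens (a point): Centre of the camera's front lens, 75 mm above the bench, 220 mm from the stud axis along the rig's x. The lens looks level at the stud axis.
- coupon: Welded T coupon of bare steel, fixed on the plate: foot 58 x 74 x 8 mm (centre at x = 7 mm), upright 8 mm thick, 70 mm wide, top 100 mm above the plate. Origin at the plate's top. The marker is on the upright's -x face, turned away from the camera. In the rig's frame the marker is always at y = 130 mm; its x is anywhere from -40 to +75 mm.
- marker (a point): The marker: tip centre of a plain dark round button (14 mm across, standing 8 mm out from the upright's -x face), 75 mm above the bench, level with the lens and straight above the coupon's origin.
- cover: Loose open-bottomed sheet-metal cover (84 mm in x, 96 in y, 110 mm high, about 0.25 kg) over the coupon, standing on the plate. Origin: centre of its lower rim; z up. On top a black grip block, 50 mm along x, 14 mm thick in y, from 110 to 150 mm above the rim. About 8 mm clear round the coupon, which is 100 mm tall: lift it over 100 mm before moving sideways.
- mat: Empty black rubber mat lying on the bench (fixed, 120 x 120 mm, 3 mm thick), to the left or the right of the inspection plate. Origin at the centre of its underside.
- holder: Low steel mirror holder (fixed, 60 x 80 mm, 30 mm high), on the other side of the plate from the mat, with a slot 11 mm wide along its y and 22 mm deep, in which the mirror stands upright. Origin at the centre of its underside.
- mirror: Hand inspection mirror, 70 g: flat black-framed head 8 mm thick (x), 50 mm wide (y), 56 mm tall (z), a thin neck, and a black 16 x 16 mm square grip from 76 to 126 mm above the origin. Origin: centre of the head's lower edge; z up along the grip; x points out of the glass (only the +x face is mirror). It stands loose in the holder, origin 8 mm above the bench; lift straight up.
- glass (a point): Centre of the mirror's glass: 28 mm above the mirror's origin, 4.5 mm out along its x.
- pipe_offcut: Bystander: short steel pipe, 34 mm across, 45 mm tall, standing on the inspection plate. Origin: centre of its underside.
- nut: Bystander: round steel nut, 30 mm across, 14 mm tall, on the inspection plate. Origin: centre of its underside.
- hammer: Bystander: hammer lying on the bench at the left.
- brush: Bystander: hand brush lying on the bench at the right.
- jar: Bystander: jar 68 mm across, 90 mm tall, on the bench at the left. Origin: centre of its underside.
- can: Bystander: can 60 mm across, 150 mm tall, on the bench at the right. Origin: centre of its underside.
There are look-alikes about, which are no part of the job. Of the things that look like the mirror, the smaller one is meant. What is shaped like the cover but purple is not meant.

How it is judged:
By the outcome, as a careful person would: the job done as asked, in the order asked, and still so for the second after the job is handed in, while the arm keeps its last pose, push and grip.
It also fails if it takes over 64 s, if anything falls off the work surface, if the arm or the gripper's body presses on something with over 40 N, if the wrist force passes 120 N, or if a joint passes its speed limit or range.

## Working session

There is one attempt and no reset: what is moved stays moved. The work goes in short steps, Python scripts to look and compute and a tool call to move; the robot and the scene stay as the last step left them, time stands still between calls to the robot, and variables do not carry over. Pictures are saved under pics/ and viewed, and the job is handed in when it is done.

Besides the shell and the picture viewer there is one more tool, called after "Emit:" as a command line: name --pt "numbers of a row" for each row, then --argument value for the rest. drive_tool: Moves the arm, as the interface text tells. Its arguments: {"type":"object","properties":{"moves":{"type":"array"},"grip_force":{"type":"number"}},"required":["moves"]}

```bash
mkdir -p pics
cat > h.py <<'E'
import numpy as np,cv2,pickle
from bench import sense,grab_frame,job_done
def snap(n,f):
    d=grab_frame(n); cv2.imwrite(f'pics/{f}.png',d['color'][:,:,::-1]); pickle.dump(d,open(f'pics/{f}.pkl','wb')); return d
def load(f): return pickle.load(open(f'pics/{f}.pkl','rb'))
E
python3 - <<'E'
from h import *
for n in('scene','side','wrist'):
    d=snap(n,n+'0'); print(n,{k:v for k,v in d.items() if k!='color'})
print(sense())
E
```

```text
scene {'fovy': 43.80625966905371, 'cx': 279.54795164043384, 'cy': 211.3205837890183, 'origin': array([1231.92555408, -970.66128918, 1062.03371002]), 'attitude': array([-2.26600395,  0.00265904,  0.61001202])}
side {'fovy': 52.36392578267481, 'cx': 276.7782108329126, 'cy': 203.52012710027643, 'origin': array([ 218.92298037, 1178.08991931,  785.15538609]), 'attitude': array([-2.08722357,  0.00460893, -2.87191728])}
wrist {'fovy': 65.70646984690485, 'cx': 283.04624786771876, 'cy': 215.00173729608625, 'origin': array([ 330.40220469, -535.32088018,  373.3601738 ]), 'attitude': array([ 2.82330375e+00,  1.71408805e-03, -1.14734578e+00])}
{'time_s': 0.15, 'joints': array([ 1.07880704,  0.41171106, -0.01270937,  1.5967846 ,  0.00559556,
        1.13430274, -0.08219707]), 'joint_vel': array([ 0.0002521 , -0.00243477, -0.00041876, -0.00337232,  0.00028695,
       -0.00055617,  0.00052115]), 'joint_efforts': array([ 2.56489380e-03, -6.01035833e+01,  6.83360640e-01, -2.99645054e+01,
        1.39576517e-02,  7.89086858e-03, -2.81401407e-05]), 'ee_pos': array([ 256.85427093, -569.43318682,  255.67694041]), 'tool_rot': array([-3.14042507e+00,  7.83782736e-05,  4.23811275e-01]), 'contact_force': array([-0.57398038, -0.51846621, -0.66806263]), 'torque': array([-0.00433358,  0.00998653, -0.00291869]), 'gripper_width': 1.0008461691501995}
```

View pics/scene0.png

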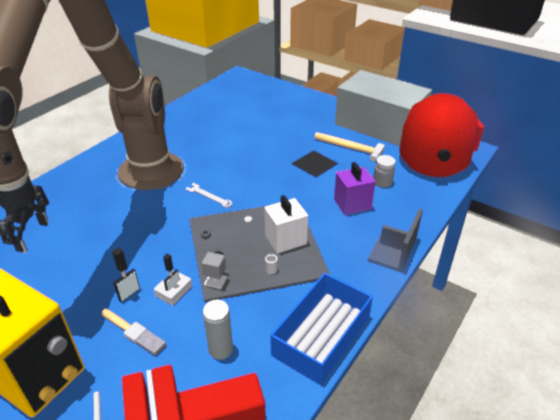

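View pics/side0.png

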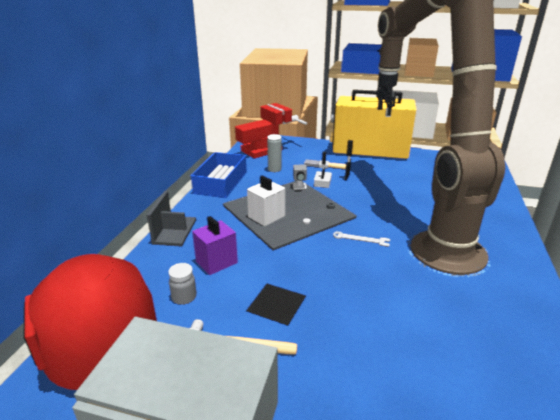

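View pics/wrist0.png

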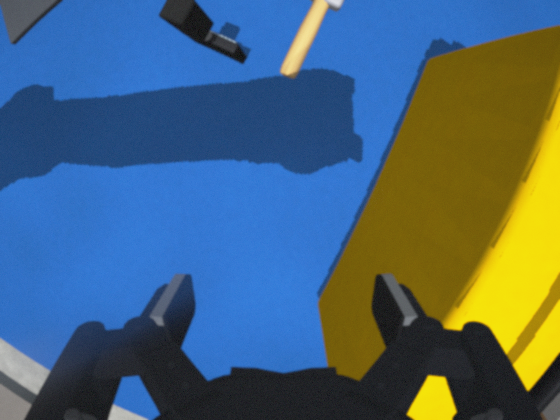

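The scene picture shows the robot base at (150,170), the white cover at (287,225), the purple decoy at (353,190), the mat at (315,163), and the small mirror in its holder at (172,285). The bigger look-alike is at (125,285). In the side picture the cover is at (266,203), the mat at (277,303) and the holder at (323,180). Next I'll enlarge crops.

```bash
cat >> h.py <<'E'
from scipy.spatial.transform import Rotation as Ro
from scipy.optimize import least_squares
def crop(f,x0,y0,w,h,s,out):
    im=cv2.imread(f'pics/{f}.png')[y0:y0+h,x0:x0+w]
    cv2.imwrite(f'pics/{out}.png',cv2.resize(im,None,fx=s,fy=s,interpolation=cv2.INTER_CUBIC))
def foc(d): return 210/np.tan(np.radians(d['fovy'])/2)
def ray(d,u,v,fish=False):
    f=foc(d);x,y=u-d['cx'],v-d['cy']
    if fish:
        r=np.hypot(x,y);t=r/f;c=np.array([np.sin(t)*x/r,np.sin(t)*y/r,np.cos(t)])
    else: c=np.array([x/f,y/f,1.]);c/=np.linalg.norm(c)
    return d['origin'],Ro.from_euler('xyz',d['attitude']).apply(c)
def onz(d,u,v,z,fish=False):
    o,r=ray(d,u,v,fish); return o+r*(z-o[2])/r[2]
def proj(d,P,fish=False):
    c=Ro.from_euler('xyz',d['attitude']).inv().apply(np.asarray(P,float)-d['origin']);c=np.atleast_2d(c);f=foc(d)
    if fish:
        r=np.hypot(c[:,0],c[:,1]);t=np.arctan2(r,c[:,2]);k=f*t/r
    else: k=f/c[:,2]
    return np.c_[c[:,0]*k+d['cx'],c[:,1]*k+d['cy']]
def tri(*rs):
    A=0;b=0
    for o,r in rs:
        M=np.eye(3)-np.outer(r,r);A=A+M;b=b+M@o
    p=np.linalg.solve(A,b);return p,[np.linalg.norm((np.eye(3)-np.outer(r,r))@(p-o)) for o,r in rs]
E
python3 - <<'E'
from h import *
crop('scene0',180,180,160,120,5,'c1')
crop('side0',210,120,160,120,5,'c2')
crop('scene0',100,235,110,80,7,'c3')
E
```

```text
(no output)
```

View pics/c1.png

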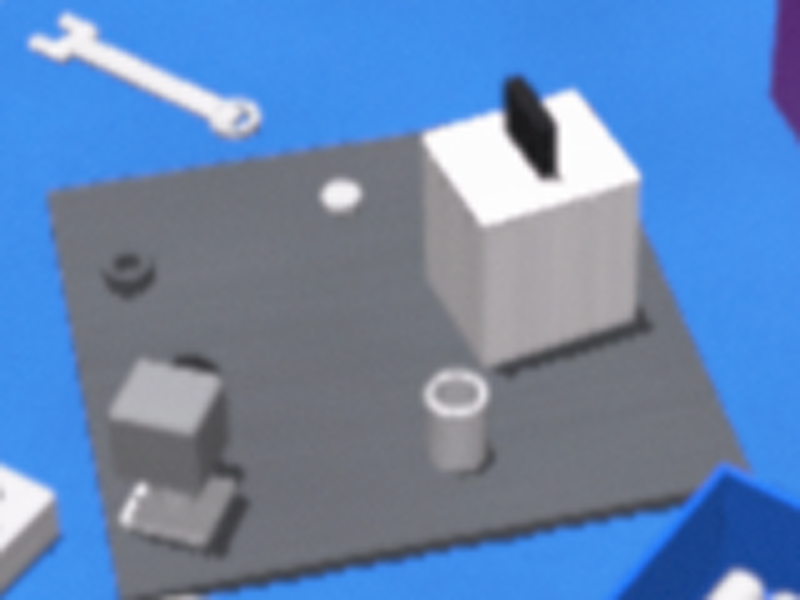

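View pics/c2.png

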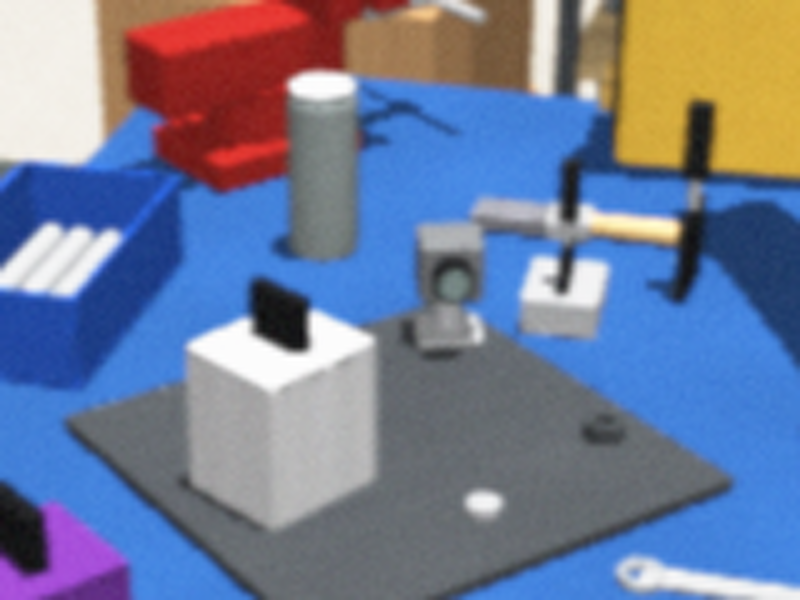

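View pics/c3.png

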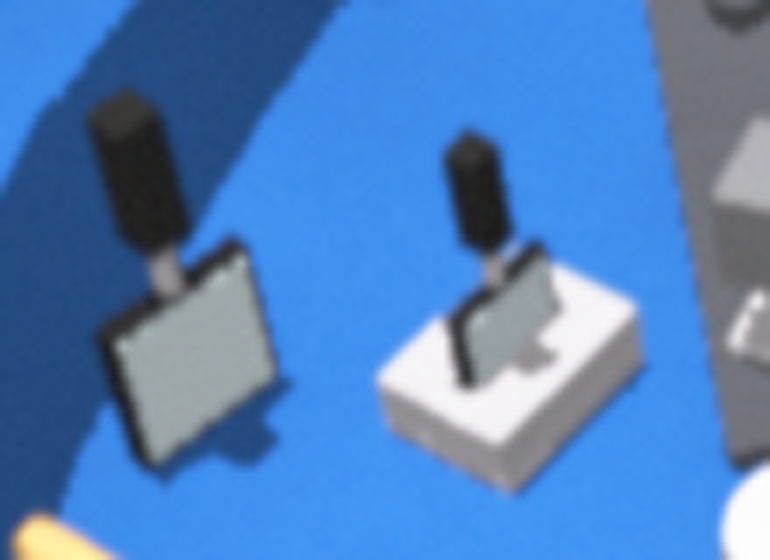

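The crops show the stud (white disc), the camera, and the cover with its grip block. I can read the corners off these.

Run:
```python
from h import *
np.set_printoptions(precision=1,suppress=True)
S=load('scene0');D=load('side0')
s=lambda x,y:(180+x/5,180+y/5)
d=lambda x,y:(210+x/5,120+y/5)
m=lambda x,y:(100+x/7,235+y/7)
print('plate sc',[onz(S,*p,12)for p in(s(48,195),s(122,598),s(750,468))])
print('plate sd',[onz(D,*p,12)for p in(d(68,423),d(730,485),(275,243))])
print('stud',tri(ray(S,*s(341,191)),ray(D,*d(484,500))))
print('cov sc',[onz(S,*s(*p),122)for p in((423,135),(575,90),(640,178),(485,225))])
print('cov sd',[onz(D,*d(*p),122)for p in((187,347),(272,390),(375,340))])
print('cov bottom front sc',onz(S,*s(490,367),12),onz(S,*s(636,322),12),'sd',onz(D,*d(275,528),12))
print('lens side',onz(D,*d(455,280),75))
print('block top sc',[onz(S,*s(*p),162)for p in((507,80),(552,122))],'sd',[onz(D,*d(*p),162)for p in((254,283),(306,303))])
print('mirror top',tri(ray(S,*m(468,140)),ray(D,*d(571,165))))
print('mir head',[onz(S,*m(*p),64)for p in((455,322),(540,248))])
print('holder top sc',[onz(S,*m(*p),30)for p in((378,380),(500,442),(640,305),(550,265))],'sd',[onz(D,*d(*p),30)for p in((528,258),(520,300),(598,312),(610,265))])
print('mat side',[onz(D,*p,3)for p in((269,286),(305,297),(288,323),(248,308))],'sc',[onz(S,*p,3)for p in((292,162),(318,151),(338,162),(312,177))])
```

```text
plate sc [array([ 301.6, -129.1,   12. ]), array([ 553.4, -347.3,   12. ]), array([775.1, -80.2,  12. ])]
plate sd [array([770.7, -75.4,  12. ]), array([ 294.5, -113.2,   12. ]), array([523.4, 111.1,  12. ])]
stud (array([453.4, -32.1,  22. ]), [np.float64(1.7797505517010295), np.float64(1.779750551700813)])
cov sc [array([538.4, -56.9, 122. ]), array([586.5,  26.5, 122. ]), array([659.9, -18.5, 122. ]), array([ 611.9, -100. ,  122. ])]
cov sd [array([653.3, -13.5, 122. ]), array([581.1,  28.8, 122. ]), array([534.5, -55.7, 122. ])]
cov bottom front sc [612.5 -97.1  12. ] [661.  -17.9  12. ] sd [583.3  21.7  12. ]
lens side [ 522.8 -254.2   75. ]
block top sc [array([577.9, -30. , 162. ]), array([619.3, -46.5, 162. ])] sd [array([613.7, -39.9, 162. ]), array([572. , -20.2, 162. ])]
mirror top (array([ 455.8, -362.2,  132.2]), [np.float64(0.18049052381931285), np.float64(0.18049052381921243)])
mir head [array([ 462.5, -389.1,   64. ]), array([ 462.1, -343.8,   64. ])]
holder top sc [array([ 433.4, -406.9,   30. ]), array([ 492.1, -402.8,   30. ]), array([ 488.1, -322.6,   30. ]), array([ 445.4, -326.9,   30. ])] sd [array([ 493.1, -400.9,   30. ]), array([ 484.4, -322.9,   30. ]), array([ 421.3, -317.8,   30. ]), array([ 425.7, -404.9,   30. ])]
mat side [array([487. , 302.6,   3. ]), array([381.5, 320.1,   3. ]), array([402.3, 423.5,   3. ]), array([515.3, 399.5,   3. ])] sc [array([381.3, 319. ,   3. ]), array([420.1, 432.4,   3. ]), array([516.2, 412.4,   3. ]), array([488.4, 282.8,   3. ])]
```

Run:
```python
from h import *
crop('scene0',280,140,70,50,11,'c4')
crop('side0',235,275,80,60,10,'c5')
```

```text
(no output)
```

View pics/c4.png

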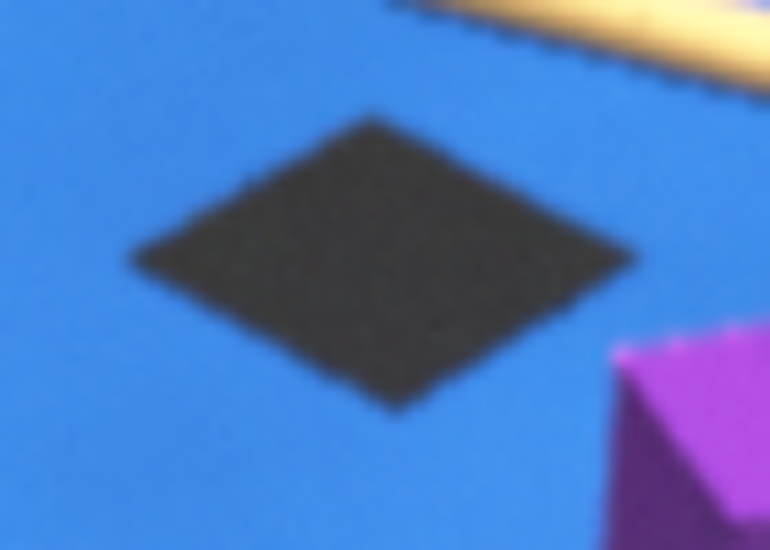

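View pics/c5.png

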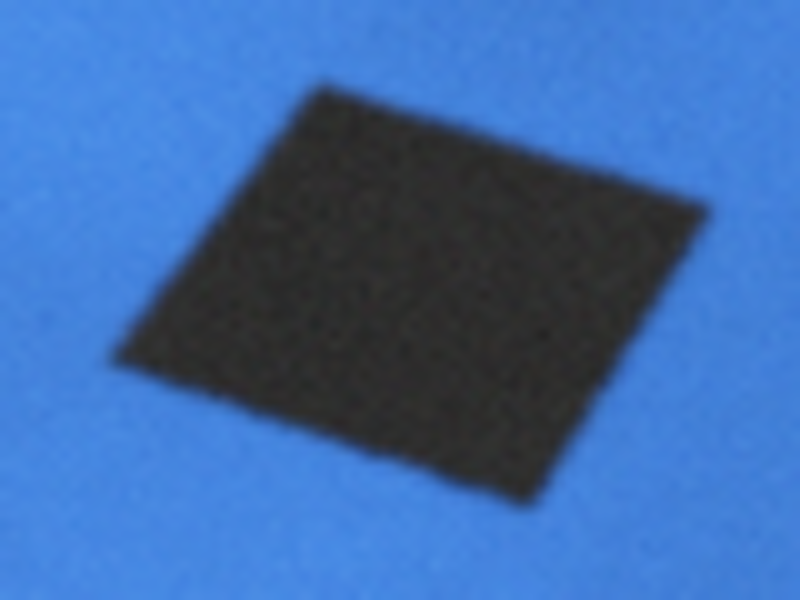

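The white cover, mat, stud and holder measure consistently in both views. Next: path obstacles (purple decoy, big mirror, jar) and a first move goal.

```bash
cat >> h.py <<'E'
import json,os
def setcmd(p,r): json.dump([list(map(float,p)),list(map(float,r))],open('cmd.json','w'))
def getcmd(): return json.load(open('cmd.json'))
def delta(pos,yaw_deg,set_=False):
    """shift+rotvec in tool axes from commanded pose to tool-down pose"""
    p,r=getcmd();R=Ro.from_euler('xyz',r);T=Ro.from_euler('xyz',[np.pi,0,np.radians(yaw_deg)])
    sh=R.inv().apply(np.array(pos)-p);rv=(R.inv()*T).as_rotvec()
    return np.round(sh,1),np.round(rv,4)
def after(row):
    """update commanded pose by a row, return it"""
    p,r=getcmd();R=Ro.from_euler('xyz',r)
    p=np.array(p)+R.apply(row[:3]);r=(R*Ro.from_rotvec(row[3:6])).as_euler('xyz');setcmd(p,r)
    return np.round(p,1),np.round(r,4)
E
python3 - <<'E'
from h import *
np.set_printoptions(precision=1,suppress=True)
setcmd([257.006,-569.716,256.297],[np.pi,0,.4238])
S=load('scene0');D=load('side0')
print('purple top handle',tri(ray(S,356,165),ray(D,213,221)))
print('big mirror top',tri(ray(S,118,250),ray(D,350,142)))
print('jar top',tri(ray(S,384.5,161),ray(D,181,270)))
print('can top',tri(ray(S,217,306),ray(D,274.5,137)))
ms=[onz(S,*p,3)for p in((291.6,163.5),(313.6,150.5),(338,163.3),(316,177.6))]
md=[onz(D,*p,3)for p in((267.2,283.2),(306,296),(288.5,326),(246.2,311))]
print(ms,np.mean(ms,0),md,np.mean(md,0))
print(delta([560,-60,400],150))
w=load('wrist0');print(Ro.from_euler('xyz',w['attitude']).apply([0,0,1]))
E
```

```text
purple top handle (array([667.7, 240.3, 148.1]), [np.float64(0.15968856566456577), np.float64(0.15968856566465833)])
big mirror top (array([ 366.4, -436.2,  159. ]), [np.float64(0.1336604299287414), np.float64(0.13366042992854998)])
jar top (array([696.4, 395.6,  86.8]), [np.float64(0.7896361488877432), np.float64(0.7896361488878996)])
can top (array([ 677.5, -428.7,  152. ]), [np.float64(1.718858825327673), np.float64(1.7188588253276125)])
[array([385.4, 310.4,   3. ]), array([405.1, 426. ,   3. ]), array([520.3, 405.4,   3. ]), array([501.5, 287.7,   3. ])] [453.1 357.4   3. ] [array([495.2, 292.5,   3. ]), array([379.7, 315.5,   3. ]), array([398.7, 433. ,   3. ]), array([516.2, 411.1,   3. ])] [447.4 363.    3. ]
(array([ 485.8, -340. , -143.7]), array([-0. ,  0. , -2.2]))
[-0.3 -0.1 -0.9]
```

Emit:
drive_tool --pt "485 -340 -144 0 0 -2.2 85" --pt "485 -340 -144 0 0 -2.2 85" --pt "485 -340 -144 0 0 -2.2 85" --pt "485 -340 -144 0 0 -2.2 85" --pt "485 -340 -144 0 0 -2.2 85" --pt "485 -340 -144 0 0 -2.2 85" --pt "485 -340 -144 0 0 -2.2 85" --pt "485 -340 -144 0 0 -2.2 85" --pt "485 -340 -144 0 0 -2.2 85" --pt "485 -340 -144 0 0 -2.2 85"

```text
time_s: 1.4
ee_pos: [560.1, -57.6, 400.9]
tool_rot: [3.141, 0.0, 2.307]
contact_force: [1.3, -0.7, 0.3]
gripper_width: 0.997
```

Run:
```python
from h import *
s=sense();print(s['ee_pos'],s['tool_rot'],s['joints'])
d=snap('wrist','w1');print(d['origin'],d['attitude'])
```

```text
[560.07326468 -57.61481686 400.91065966] [3.14087023e+00 6.77851929e-05 2.30679032e+00] [ 0.49177709  0.27526167 -0.60956773  1.49647899  0.15770148  1.41881118
  0.61211964]
[506.5724015    2.96257389 518.74471881] [ 2.82424239e+00 -3.34757793e-04  7.35550922e-01]
```

View pics/w1.png

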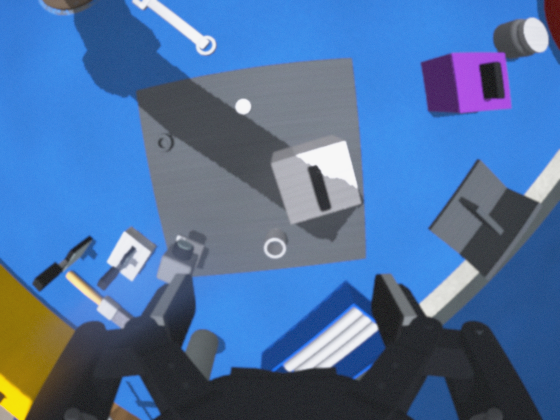

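Run:
```python
from h import *
crop('w1',255,125,120,90,6,'w1a')
crop('w1',90,215,130,75,6,'w1b')
crop('w1',130,50,240,60,3,'w1c')
```

```text
(no output)
```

View pics/w1a.png

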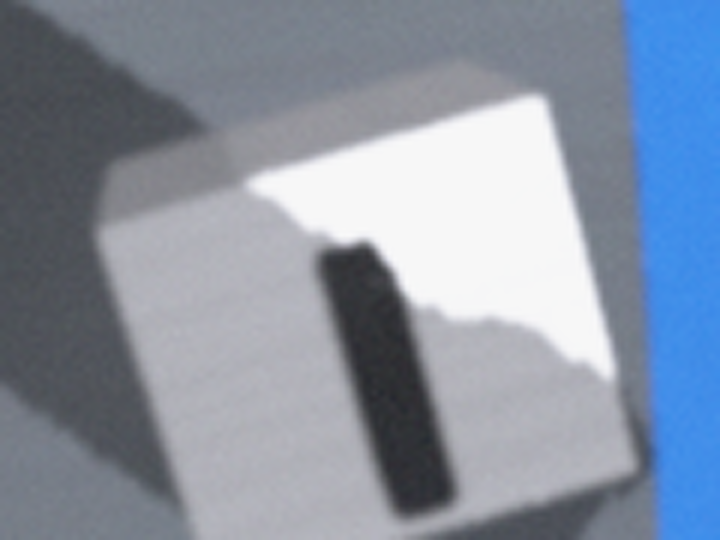

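View pics/w1b.png

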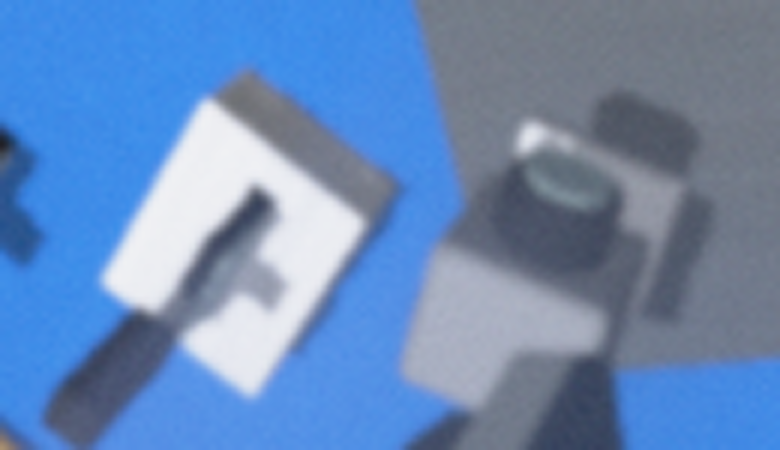

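View pics/w1c.png

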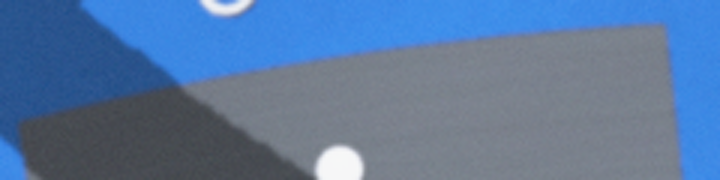

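Run:
```python
from h import *
np.set_printoptions(precision=1,suppress=True)
W=load('w1');S=load('scene0');D=load('side0')
a=lambda x,y:(255+x/6,125+y/6)
b=lambda x,y:(90+x/6,215+y/6)
c=lambda x,y:(130+x/3,50+y/3)
C=[onz(W,*a(*p),122,True)for p in((97,232),(545,95),(637,468),)]
print('cover top',C,'centre',(C[0]+C[2])/2,[np.degrees(np.arctan2(*(C[j]-C[i])[:2][::-1])) for i,j in((0,1),(1,2))],[np.linalg.norm(C[j]-C[i]) for i,j in((0,1),(1,2))])
print('block blob centre', onz(W,*a(388,380),150,True))
print('cover base',[onz(W,*a(*p),12,True)for p in((112,158),(460,62))])
print('stud',onz(W,*c(339,166),22,True),tri(ray(W,*c(339,166),True),ray(S,248.2,218.2),ray(D,306.8,220)))
print('lens',tri(ray(W,*b(572,180),True),ray(D,301,176)))
print('plate',[onz(W,*p,12,True) for p in(c(18,122),c(666,24),(366,258))])
print('mirror top',tri(ray(W,*b(60,425),True),ray(S,166.9,255),ray(D,324.2,153)))
print('holder',[onz(W,*b(*p),30,True)for p in((205,95),(365,218),(252,396),(100,283))])
print('cov top tri',[tri(ray(W,*a(*p),True),ray(S,*q)) for p,q in(((97,232),(264.6,207)),((545,95),(295,198)),((637,468),(308,215.6)))])
```

```text
cover top [array([538.6, -54.1, 122. ]), array([587. ,  29.3, 122. ]), array([658.1, -13.6, 122. ])] centre [598.4 -33.8 122. ] [np.float64(59.91081382908464), np.float64(-31.118632322018723)] [np.float64(96.38571020111127), np.float64(83.11729438997915)]
block blob centre [597.7 -33.7 150. ]
cover base [array([537.4, -52.6,  12. ]), array([586.9,  27.4,  12. ])]
stud [454.8 -29.5  22. ] (array([453.7, -30.8,  22. ]), [np.float64(1.7323342428080626), np.float64(1.3677443122250286), np.float64(2.557409033580168)])
lens (array([ 522.6, -238.4,   82.1]), [np.float64(3.07480175334673), np.float64(3.0748017533467067)])
plate [array([ 297.4, -123. ,   12. ]), array([526.3, 139.9,  12. ]), array([780.6, -81.3,  12. ])]
mirror top (array([ 457.4, -364.2,  133.5]), [np.float64(2.393724354541819), np.float64(1.1134500867235098), np.float64(2.4012477302387607)])
holder [array([ 427.5, -324.5,   30. ]), array([ 487.7, -320.9,   30. ]), array([ 492.2, -401.6,   30. ]), array([ 432. , -406.3,   30. ])]
cov top tri [(array([538. , -54.8, 120.4]), [np.float64(0.9110100883854886), np.float64(0.911010088385185)]), (array([586.4,  28.7, 120.8]), [np.float64(1.0694199205445782), np.float64(1.0694199205444996)]), (array([658.5, -14.4, 118.8]), [np.float64(0.9722192056454232), np.float64(0.9722192056453071)])]
```

Run:
```python
from h import *
print(after([485,-340,-144,0,0,0]))
p,r=getcmd(); setcmd(p,[np.pi,0,2.307])
print(delta([598.2,-34.3,154],149.4))
```

```text
(array([559.3, -60.3, 400.3]), array([3.1416, 0.    , 0.4238]))
(array([ -6.8,  46.3, 246.3]), array([ 0.    ,  0.    , -0.3005]))
```

Emit:
drive_tool --pt "-7 46 60 0 0 -0.15 85" --pt "-7 46 120 0 0 -0.3 85" --pt "-7 46 160 0 0 -0.3 85" --pt "-7 46 160 0 0 -0.3 85"

```text
time_s: 1.95
ee_pos: [595.9, -35.6, 236.5]
tool_rot: [-3.138, -0.007, 2.598]
contact_force: [-0.1, 0.2, 0.3]
gripper_width: 0.996
```

Run:
```python
from h import *
s=sense();print(s['ee_pos'],s['tool_rot'],s['contact_force'])
snap('wrist','w2')
```

```text
[595.93909921 -35.57828442 236.49075547] [-3.13792906 -0.00704464  2.59824158] [-0.08879813  0.20587191  0.31389567]
```

View pics/w2.png

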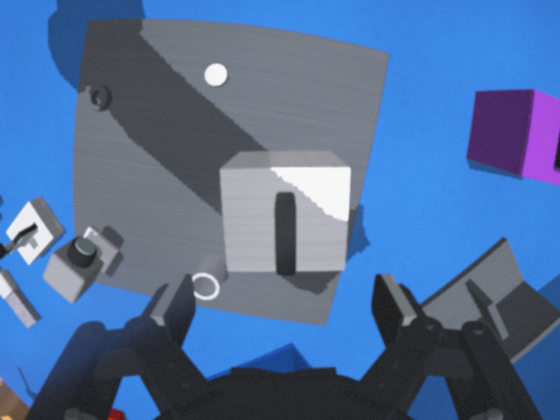

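Run:
```python
from h import *
np.set_printoptions(precision=1,suppress=True)
s=sense();print(s['ee_pos'],s['tool_rot'],s['contact_force'])
crop('w2',200,140,170,140,4,'w2a');crop('w2',40,210,100,100,6,'w2b');crop('w2',190,50,60,50,8,'w2c')
```

```text
[597.6 -35.3 239.6] [-3.1 -0.   2.6] [0.1 0.5 0.1]
```

View pics/w2a.png

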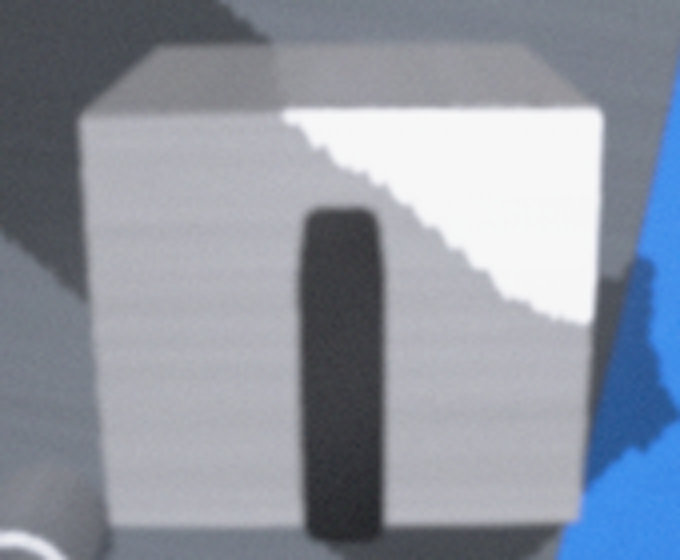

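View pics/w2b.png

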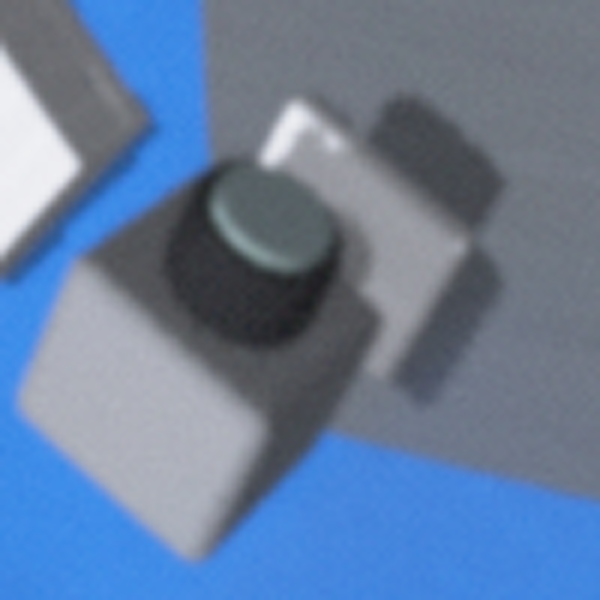

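View pics/w2c.png

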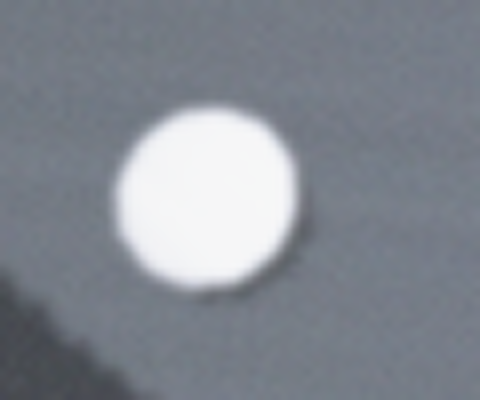

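Run:
```python
from h import *
np.set_printoptions(precision=1,suppress=True)
W=load('w2');W1=load('w1');D=load('side0')
a=lambda x,y:(200+x/4,140+y/4)
C=np.array([onz(W,*a(*p),122,True)for p in((80,117),(602,108),(578,522),(108,525))])
print(C,C.mean(0),[np.degrees(np.arctan2(*(C[j]-C[i])[:2][::-1])) for i,j in((0,1),(1,2),(3,2),(0,3))])
L=tri(ray(W,85.3,245.8,True),ray(W1,90+572/6,215+30,True),ray(D,301,176));print('lens',L,onz(W,85.3,245.8,75,True),onz(W1,90+572/6,245,75,True))
st=onz(W,215.9,74.6,22,True);print(st)
print(W['origin'],W['attitude'])
# box front-edge
b=lambda x,y:(40+x/6,210+y/6)
B=[onz(W,*b(*p),100,True)for p in((78,262),(265,415),(200,560),(18,402))];print('cam box',B,[np.degrees(np.arctan2(*(B[j]-B[i])[:2][::-1])) for i,j in((0,1),(0,3),(3,2))])
p=[598.2,-34.8,240.3]
setcmd(*[p,[np.pi,0,2.607]]);print(delta([598.2,-34.3,154],149.4))
```

```text
[[538.  -53.7 122. ]
 [585.9  29.1 122. ]
 [658.4 -14.1 122. ]
 [609.6 -96.3 122. ]] [598.  -33.8 122. ] [np.float64(59.93053007505756), np.float64(-30.758097687594805), np.float64(59.32107854404895), np.float64(-30.715435598485275)]
lens (array([ 523.3, -237.9,   81.4]), [np.float64(2.2227351914342237), np.float64(2.3069609685931436), np.float64(4.020129026126561)]) [ 524.5 -241.1   75. ] [ 525.9 -241.4   75. ]
[456.1 -30.3  22. ]
[528.6   7.  354.9] [2.8 0.  1. ]
cam box [array([ 509.5, -265.8,  100. ]), array([ 551.3, -249.2,  100. ]), array([ 566. , -288.7,  100. ]), array([ 521.6, -304.4,  100. ])] [np.float64(21.7104253686781), np.float64(-72.65028572265973), np.float64(19.36459131875745)]
(array([ 0.3,  0.4, 86.3]), array([-0.,  0., -0.]))
```

Emit:
drive_tool --pt "0 -0.5 40 0 0 0 85" --pt "0 -0.5 70 0 0 0 85" --pt "0 -0.5 85 0 0 0 85" --pt "0 -0.5 85 0 0 0 85" --pt "0 -0.5 85 0 0 0 85"

```text
time_s: 2.62
ee_pos: [599.1, -35.3, 157.2]
tool_rot: [3.14, 0.002, 2.599]
contact_force: [-0.1, 0.6, 0.1]
gripper_width: 0.996
```

Emit:
drive_tool --pt "0 0 0 0 0 0 40" --pt "0 0 0 0 0 0 10" --pt "0 0 0 0 0 0 5" --pt "0 0 0 0 0 0 5" --pt "0 0 0 0 0 0 5" --pt "0 0 0 0 0 0 5" --grip_force 50

```text
time_s: 3.38
ee_pos: [598.2, -35.4, 155.5]
tool_rot: [3.141, 0.0, 2.599]
contact_force: [-0.0, -0.4, 2.0]
gripper_width: 0.153
```

Emit:
drive_tool --pt "0 0 -5 0 0 0 5" --pt "0 0 -15 0 0 0 5" --pt "0 0 -30 0 0 0 5" --pt "0 0 -50 0 0 0 5" --pt "0 0 -70 0 0 0 5" --pt "0 0 -90 0 0 0 5" --pt "0 0 -110 0 0 0 5" --pt "0 0 -125 0 0 0 5" --pt "0 0 -130 0 0 0 5" --pt "0 0 -130 0 0 0 5"

```text
time_s: 4.62
ee_pos: [598.0, -35.4, 285.4]
tool_rot: [-3.142, 0.0, 2.599]
contact_force: [-0.5, 0.3, -3.0]
gripper_width: 0.154
```

Run:
```python
from h import *
s=sense();print(s['ee_pos'],s['tool_rot'],s['contact_force'])
snap('side','s1');snap('wrist','w3');s=sense();print(s['ee_pos'],s['tool_rot'])
setcmd([598.2,-35.4,286.3],[np.pi,0,2.6])
for q in ([449,360,286],[449,360,145]): print(delta(q,170.5))
```

```text
[597.9515088  -35.44239992 285.40014498] [-3.14151162e+00  2.02455858e-04  2.59874276e+00] [-0.53427453  0.34113848 -2.98395371]
[597.64365876 -35.47032131 284.57820862] [-3.14093633e+00 -1.00859597e-03  2.59888726e+00]
(array([3.317e+02, 2.619e+02, 3.000e-01]), array([ 0.    ,  0.    , -0.3758]))
(array([331.7, 261.9, 141.3]), array([ 0.    ,  0.    , -0.3758]))
```

View pics/s1.png

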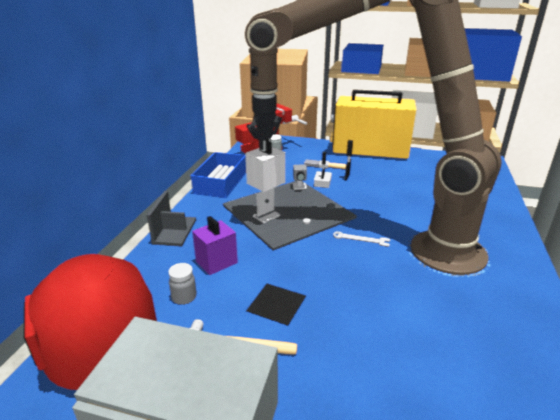

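The cover is held above the coupon, which now shows at (266,207) with its button. I'll carry it to the mat.

Emit:
drive_tool --pt "10 8 0 0 0 -0.01 5" --pt "45 36 0 0 0 -0.05 5" --pt "90 71 0 0 0 -0.1 5" --pt "135 107 0 0 0 -0.15 5" --pt "180 142 0 0 0 -0.2 5" --pt "225 178 0 0 0 -0.26 5" --pt "270 213 0 0 0 -0.31 5" --pt "305 241 0 0 0 -0.35 5" --pt "325 257 0 0 0 -0.37 5" --pt "332 262 0 0 0 -0.376 5"

```text
time_s: 5.98
ee_pos: [447.0, 362.5, 285.0]
tool_rot: [3.141, -0.001, 2.979]
contact_force: [-0.2, 0.2, -2.4]
gripper_width: 0.158
```

Emit:
drive_tool --pt "0 0 0 0 0 0 5" --pt "0 0 10 0 0 0 5" --pt "0 0 30 0 0 0 5" --pt "0 0 50 0 0 0 5" --pt "0 0 60 0 0 0 5" --pt "0 0 60 0 0 0 5"

```text
time_s: 6.72
ee_pos: [449.0, 359.9, 224.4]
tool_rot: [-3.14, -0.001, 2.974]
contact_force: [0.9, -0.3, -3.0]
gripper_width: 0.159
```

Run:
```python
from h import *
snap('side','s2');snap('scene','sc2');snap('wrist','w4');s=sense();print(s['time_s'],s['ee_pos'],s['tool_rot'],s['contact_force'])
a=cv2.imread('pics/s2.png')[200:350,200:350];b=cv2.imread('pics/sc2.png')[80:230,250:400];c=cv2.imread('pics/w4.png')
cv2.imwrite('pics/j2.png',np.hstack([cv2.resize(a,None,fx=2.6,fy=2.6),cv2.resize(b,None,fx=2.6,fy=2.6)]))
```

```text
6.875 [449.26315115 360.81482675 225.93622639] [3.14074253e+00 5.91369349e-04 2.97483684e+00] [-0.97199558  0.09688976 -1.92974108]
```

View pics/j2.png

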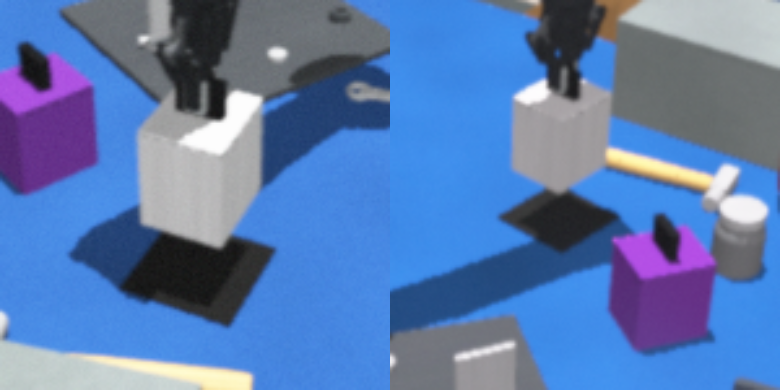

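View pics/w4.png

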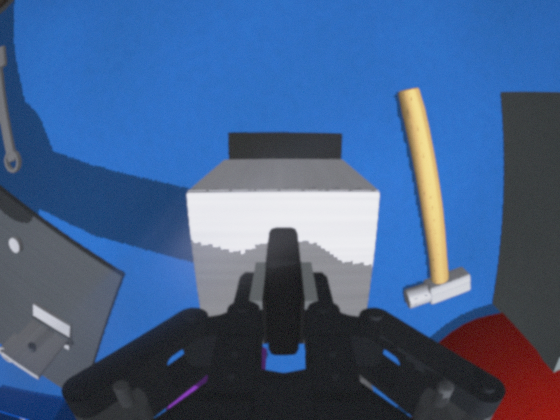

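Run:
```python
from h import *
np.set_printoptions(precision=2,suppress=True)
W=load('w4')
a,b=[onz(W,*p,3,True)for p in((228.5,132.5),(341.5,133.5))]
print(a,b,np.linalg.norm(a-b)); t=(b-a)/np.linalg.norm(b-a);n=np.array([-t[1],t[0],0]);m=(a+b)/2
print(np.degrees(np.arctan2(t[1],t[0])),m+60*n,m-60*n,W['origin'])
```

```text
[381.65 315.5    3.  ] [402.3  432.15   3.  ] 118.46297547915621
79.96299848096535 [332.9  384.28   3.  ] [451.06 363.37   3.  ] [370.53 375.14 343.5 ]
```

Emit:
drive_tool --pt "-1 1 20 0 0 0 5" --pt "-1.5 2 40 0 0 0 5" --pt "-1.5 2 55 0 0 0 5" --pt "-1.5 2 65 0 0 0 5" --pt "-1.5 2 72 0 0 0 5" --pt "-1.5 2 76 0 0 0 5" --pt "-1.5 2 78 0 0 0 5" --pt "-1.5 2 79 0 0 0 5" --pt "-1.5 2 79 0 0 0 5"

```text
time_s: 8.0
ee_pos: [451.0, 362.3, 146.6]
tool_rot: [3.141, 0.0, 2.975]
contact_force: [0.0, 0.5, -2.5]
gripper_width: 0.158
```

Run:
```python
from h import *
snap('side','s3');snap('scene','sc3');s=sense();print(s['time_s'],s['ee_pos'],s['tool_rot'],s['contact_force'])
a=cv2.imread('pics/s3.png')[240:340,220:320];b=cv2.imread('pics/sc3.png')[100:200,260:360]
cv2.imwrite('pics/j3.png',np.hstack([cv2.resize(a,None,fx=4,fy=4),cv2.resize(b,None,fx=4,fy=4)]))
```

```text
8.1 [450.97183729 362.18622292 146.49434993] [3.14142925e+00 3.15098575e-04 2.97473865e+00] [-0.30782847 -0.17788477 -2.35733389]
```

View pics/j3.png

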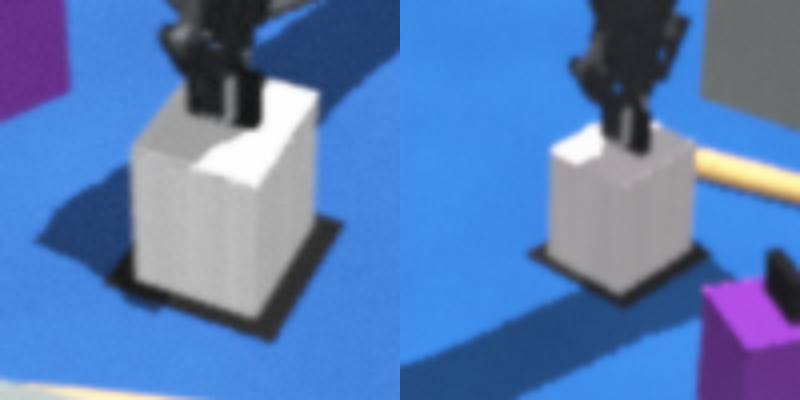

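It is nearly down. I'll lower until the weight comes off, then open.

Emit:
drive_tool --pt "0 0 0.5 0 0 0 5" --pt "0 0 1 0 0 0 5" --pt "0 0 1 0 0 0 5"

```text
time_s: 8.48
ee_pos: [451.0, 362.3, 146.4]
tool_rot: [3.142, 0.001, 2.975]
contact_force: [-2.3, -3.1, 8.1]
gripper_width: 0.158
```

Contact at +8 N. Releasing.

Emit:
drive_tool --pt "0 0 0 0 0 0 25" --pt "0 0 0 0 0 0 60" --pt "0 0 0 0 0 0 85" --pt "0 0 0 0 0 0 85" --pt "0 0 -20 0 0 0 85" --pt "0 0 -60 0 0 0 85" --pt "0 0 -110 0 0 0 85" --pt "0 0 -160 0 0 0 85" --pt "0 0 -200 0 0 0 85" --pt "0 0 -200 0 0 0 85"

```text
time_s: 9.72
ee_pos: [451.1, 363.7, 350.1]
tool_rot: [3.136, 0.005, 2.975]
contact_force: [0.5, 0.4, -0.9]
gripper_width: 0.991
```

Run:
```python
from h import *
snap('side','s4');snap('scene','sc4');snap('wrist','w5');s=sense();print(s['time_s'],s['ee_pos'],s['tool_rot'],s['contact_force'],s['joints'])
a=cv2.imread('pics/s4.png')[170:320,220:370];b=cv2.imread('pics/sc4.png')[100:200,260:360]
cv2.imwrite('pics/j4.png',np.hstack([cv2.resize(a,(400,400)),cv2.resize(b,None,fx=4,fy=4)]))
setcmd([451,362.3,346.8],[np.pi,0,2.975])
for q in ([420,-80,420],[456,-330,260]): print(delta(q,92))
```

```text
9.875 [450.59990234 361.80700493 345.19074007] [-3.14099546e+00  3.22769733e-05  2.97487238e+00] [0.14549319 0.16366118 0.12722239] [-0.12803331  0.38969642 -0.8611321   1.54583962  0.30048126  1.34503151
  0.38421081]
(array([ -42.8, -441.3,  -73.2]), array([ 0.    , -0.    ,  1.3693]))
(array([-119.7, -681.9,   86.8]), array([ 0.    , -0.    ,  1.3693]))
```

View pics/j4.png

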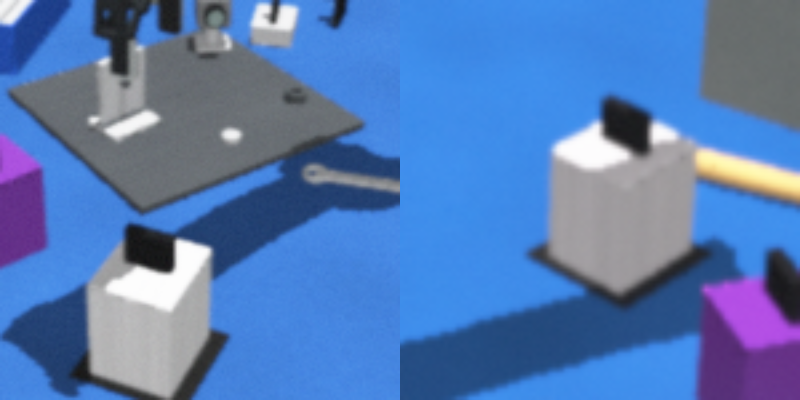

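View pics/w5.png

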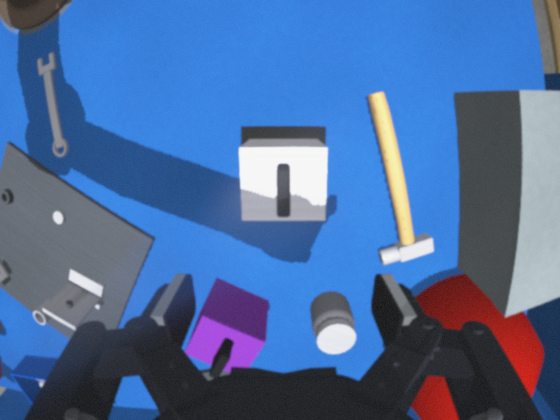

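Run:
```python
from h import *
print(delta([470,10,320],150))
```

```text
(array([ -77.2, -344.3,   26.8]), array([ 0.   , -0.   ,  0.357]))
```

Emit:
drive_tool --pt "-77 -344 0 0 0 0.357 85" --pt "-77 -344 0 0 0 0.357 85" --pt "-77 -344 0 0 0 0.357 85" --pt "-77 -344 27 0 0 0.357 85" --pt "-77 -344 27 0 0 0.357 85" --pt "-77 -344 27 0 0 0.357 85" --pt "-77 -344 27 0 0 0.357 85" --pt "-77 -344 27 0 0 0.357 85" --pt "-77 -344 27 0 0 0.357 85" --pt "-77 -344 27 0 0 0.357 85"

```text
time_s: 11.12
ee_pos: [469.7, 11.3, 318.3]
tool_rot: [3.141, 0.0, 2.62]
contact_force: [0.3, 0.6, 0.2]
gripper_width: 0.995
```

Run:
```python
from h import *
snap('wrist','w6');s=sense();print(s['time_s'],s['ee_pos'],s['tool_rot'])
```

```text
11.175 [469.68058341  11.07609361 318.33575032] [3.14148363e+00 3.39359580e-05 2.61957440e+00]
```

View pics/w6.png

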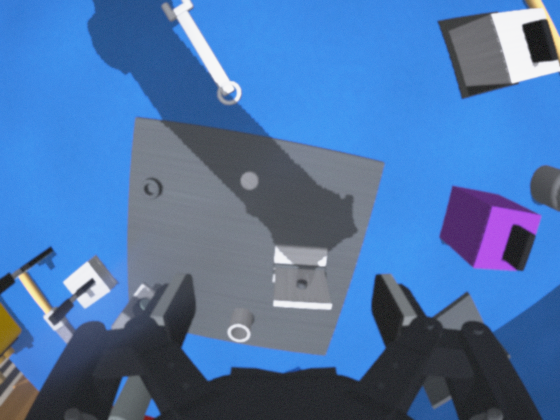

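Run:
```python
from h import *
crop('w6',225,160,120,160,5,'w6a');
a=cv2.imread('pics/w6.png')[235:315,265:340]
b=cv2.imread('pics/s4.png')[180:225,245:285]
cv2.imwrite('pics/j6.png',np.hstack([cv2.resize(a,(520,555),interpolation=2),cv2.resize(b,(280*555//315,555),interpolation=2)[:,:280]]))
crop('s4',235,170,90,70,8,'s4a')
```

```text
(no output)
```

View pics/w6a.png

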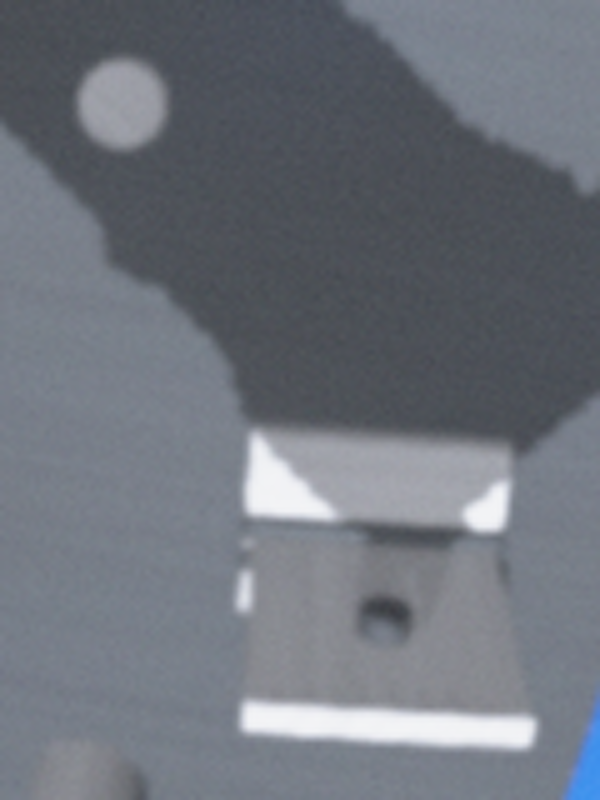

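View pics/s4a.png

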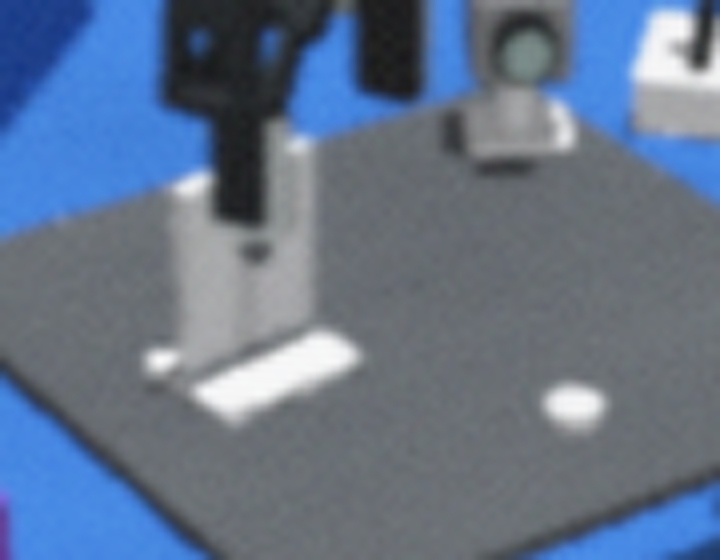

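Run:
```python
from h import *
np.set_printoptions(precision=1,suppress=True)
W=load('w6');D=load('s4')
a=lambda x,y:(225+x/5,160+y/5)
print('marker tri',tri(ray(W,*a(385,611),True),ray(D,267,201.3)),'z75',onz(W,*a(385,611),75,True))
T=[onz(W,*a(*p),112,True)for p in((243,703),(537,718),(530,748),(240,732))]
t=T[1]-T[0];print(T,np.linalg.norm(t),np.degrees(np.arctan2(t[1],t[0])))
n=np.array([-t[1],t[0],0])/np.linalg.norm(t)
mid=(T[0]+T[1])/2; print('marker from top edge',mid+8*n)
F=[onz(W,*a(*p),20,True)for p in((250,430),(512,447),(245,518),(505,530))];print('foot',F,np.linalg.norm(F[1]-F[0]))
st=onz(W,*a(122,104),22,True);print('stud',st)
print(tri(ray(W,*a(122,104),True),ray(load('w2'),215.9,74.6,True),ray(load('w1'),243,105.3,True)))
```

```text
marker tri (array([591.5, -30.2,  76.9]), [np.float64(0.8951875575095642), np.float64(0.8951875575096708)]) z75 [593.5 -30.7  75. ]
[array([579.3, -63.2, 112. ]), array([618.8,  -5.1, 112. ]), array([625.9, -10.4, 112. ]), array([586.1, -68.1, 112. ])] 70.31225746754328 55.812801773540464
marker from top edge [592.4 -29.7 112. ]
foot [array([552.8, -48.1,  20. ]), array([594.4,  13.1,  20. ]), array([575.8, -63.3,  20. ]), array([616.9,  -0.6,  20. ])] 73.96906773238686
stud [455.7 -30.   22. ]
(array([455.5, -29.9,  22.2]), [np.float64(0.1925377433342866), np.float64(0.7204430524118095), np.float64(0.9042615341404867)])
```

Run:
```python
from h import *
setcmd([470,10.5,319.2],[np.pi,0,2.6195])
print(delta([458,-363,250],93.4))
```

```text
(array([-175.9, -329.7,   69.2]), array([-0.    , -0.    ,  0.9894]))
```

Emit:
drive_tool --pt "-176 -330 0 0 0 0.99 85" --pt "-176 -330 0 0 0 0.99 85" --pt "-176 -330 0 0 0 0.99 85" --pt "-176 -330 0 0 0 0.99 85" --pt "-176 -330 40 0 0 0.99 85" --pt "-176 -330 69 0 0 0.99 85" --pt "-176 -330 69 0 0 0.99 85" --pt "-176 -330 69 0 0 0.99 85" --pt "-176 -330 69 0 0 0.99 85" --pt "-176 -330 69 0 0 0.99 85"

```text
time_s: 12.42
ee_pos: [458.2, -362.2, 250.8]
tool_rot: [3.14, 0.001, 1.63]
contact_force: [0.5, -0.4, 0.4]
gripper_width: 0.998
```

Run:
```python
from h import *
snap('wrist','w7');s=sense();print(s['time_s'],s['ee_pos'],s['tool_rot'],s['joints'])
```

```text
12.475 [ 457.9617707  -362.49695101  250.64095305] [3.13994059e+00 1.10491972e-03 1.62996620e+00] [ 0.80989137  0.36421434 -0.29141493  1.69248656  0.11509457  1.09969168
  0.54357777]
```

View pics/w7.png

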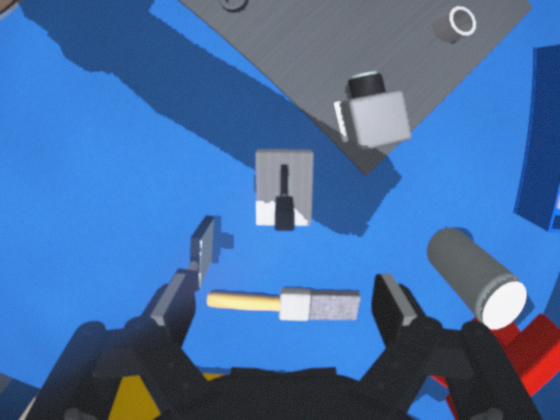

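Run:
```python
from h import *
crop('w7',240,140,90,100,6,'w7a')
```

```text
(no output)
```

View pics/w7a.png

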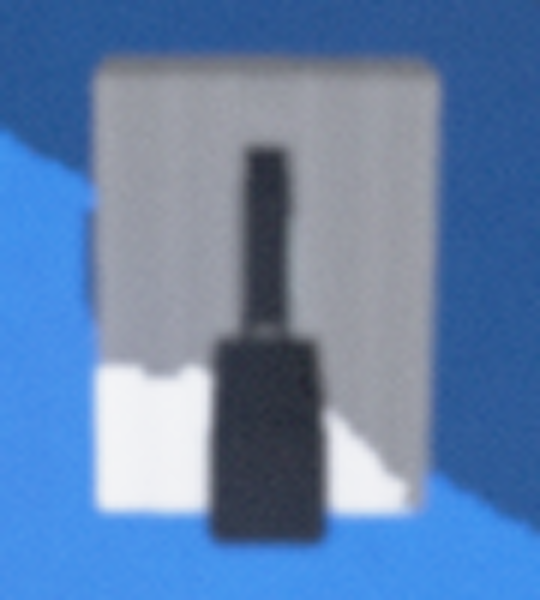

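Run:
```python
from h import *
np.set_printoptions(precision=1,suppress=True)
W=load('w7')
a=lambda x,y:(240+x/6,140+y/6)
A=[onz(W,*a(*p),134,True)for p in((212,543),(326,540))];print('top far edge',A,np.linalg.norm(A[0]-A[1]))
print('head end',onz(W,*a(245,150),64,True),onz(W,*a(290,150),64,True))
H=[onz(W,*a(*p),30,True)for p in((97,75),(438,75),(420,515),(95,515))];print('holder',H,np.mean(H,0),[np.degrees(np.arctan2(*(H[j]-H[i])[:2][::-1])) for i,j in((0,1),(3,0),(2,1))])
print('grip base near edge z84',onz(W,*a(215,338),84,True),onz(W,*a(315,338),84,True))
# lens
crop('w7',325,60,95,95,6,'w7b')
```

```text
top far edge [array([ 453.3, -371. ,  134. ]), array([ 467.9, -369.7,  134. ])] 14.675940851467832
head end [ 454.9 -331.6   64. ] [ 462.  -331.1   64. ]
holder [array([ 428.5, -325.3,   30. ]), array([ 487.8, -321.8,   30. ]), array([ 491.3, -403.2,   30. ]), array([ 431.2, -406.8,   30. ])] [ 459.7 -364.3   30. ] [np.float64(3.420548696329777), np.float64(91.88348555555086), np.float64(92.43265751569014)]
grip base near edge z84 [ 451.9 -357.2   84. ] [ 467.  -356.3   84. ]
```

View pics/w7b.png

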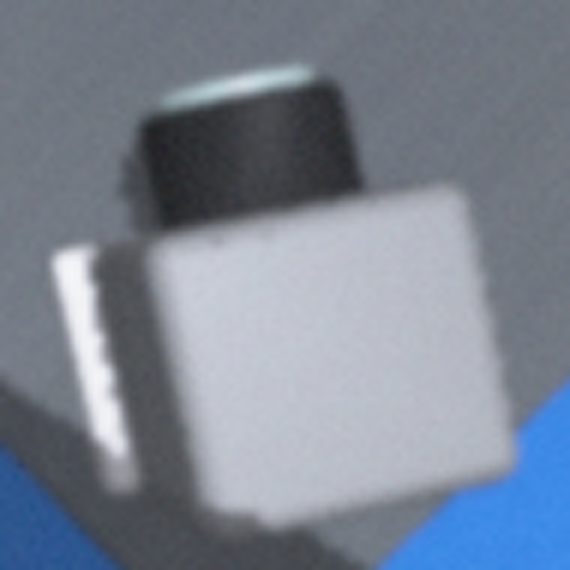

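Run:
```python
from h import *
np.set_printoptions(precision=1,suppress=True)
W=load('w7')
b=lambda x,y:(325+x/6,60+y/6)
H=[onz(W,*b(*p),100,True)for p in((153,248),(463,187),(515,467),(205,515))];print(H,[np.degrees(np.arctan2(*(H[j]-H[i])[:2][::-1])) for i,j in((0,1),(3,0),(2,1))])
H=[onz(W,*b(*p),75,True)for p in((138,125),(345,90))];print(H,(H[0]+H[1])/2)
setcmd([458,-362.6,251.2],[np.pi,0,1.63]);print(delta([460,-363,123],93))
```

```text
[array([ 508.6, -268. ,  100. ]), array([ 553. , -253.5,  100. ]), array([ 565.2, -292.7,  100. ]), array([ 519.3, -304.5,  100. ])] [np.float64(18.021410318502667), np.float64(106.2943727679865), np.float64(107.29503445170148)]
[array([ 510.1, -248.2,   75. ]), array([ 541.9, -238.6,   75. ])] [ 526.  -243.4   75. ]
(array([ -0.5,   2. , 128.2]), array([ 0., -0.,  0.]))
```

Emit:
drive_tool --pt "-0.5 2 40 0 0 0 85" --pt "-0.5 2 80 0 0 0 85" --pt "-0.5 2 110 0 0 0 85" --pt "-0.5 2 125 0 0 0 85" --pt "-0.5 2 128 0 0 0 85" --pt "-0.5 2 128 0 0 0 85" --pt "-0.5 2 128 0 0 0 50" --pt "-0.5 2 128 0 0 0 35" --pt "-0.5 2 128 0 0 0 28" --pt "-0.5 2 128 0 0 0 28"

```text
time_s: 13.72
ee_pos: [459.1, -364.1, 121.4]
tool_rot: [3.141, 0.0, 1.628]
contact_force: [0.3, 0.3, -0.5]
gripper_width: 0.327
```

Run:
```python
from h import *
snap('wrist','w8');s=sense();print(s['time_s'],s['ee_pos'],s['tool_rot'],s['contact_force'])
crop('w8',150,120,270,200,3,'w8a')
```

```text
13.775 [ 459.06907723 -364.05047143  121.34155055] [3.14155988e+00 7.88747874e-05 1.62778574e+00] [ 0.25759491 -0.25316472  0.30697647]
```

View pics/w8a.png

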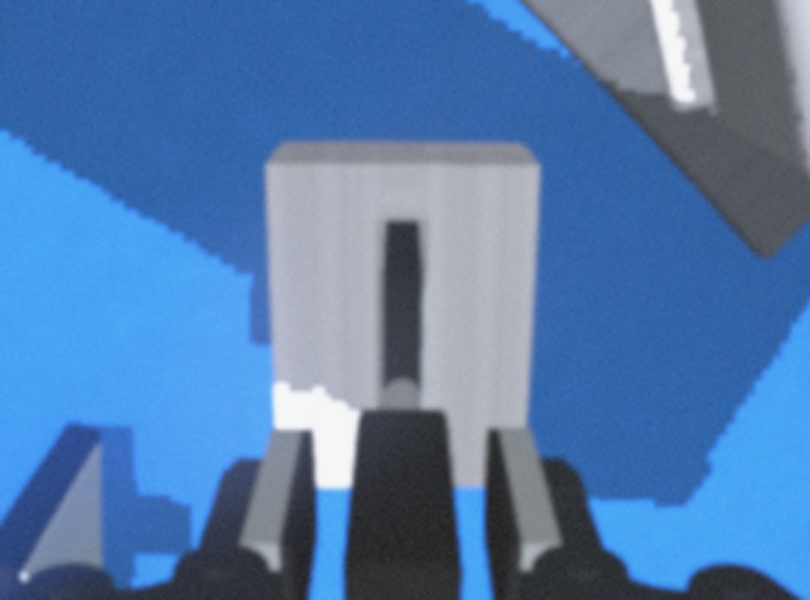

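The grip sits centred between the pads (crop: grip 358–445, pads 313 and 487), and the head is aligned. Closing and lifting.

Emit:
drive_tool --pt "0 0 0 0 0 0 15" --pt "0 0 0 0 0 0 10" --pt "0 0 0 0 0 0 10" --pt "0 0 0 0 0 0 10" --pt "0 0 0 0 0 0 10" --pt "0 0 -5 0 0 0 10" --pt "0 0 -15 0 0 0 10" --pt "0 0 -30 0 0 0 10" --grip_force 50

```text
time_s: 14.78
ee_pos: [458.9, -363.9, 151.9]
tool_rot: [-3.141, -0.0, 1.628]
contact_force: [-0.8, 0.1, -0.5]
gripper_width: 0.176
```

Emit:
drive_tool --pt "0 0 -20 0 0 0 10" --pt "0 0 -45 0 0 0 10" --pt "0 0 -70 0 0 0 10" --pt "0 0 -95 0 0 0 10" --pt "0 0 -115 0 0 0 10" --pt "0 0 -125 0 0 0 10" --pt "0 0 -125 0 0 0 10"

```text
time_s: 15.65
ee_pos: [459.3, -364.1, 277.2]
tool_rot: [3.14, 0.001, 1.628]
contact_force: [1.1, 0.9, -1.2]
gripper_width: 0.182
```

Run:
```python
from h import *
snap('wrist','w9');snap('scene','sc9');s=sense();print(s['time_s'],s['ee_pos'],s['tool_rot'],s['contact_force'],s['gripper_width'])
crop('w9',180,120,210,160,3.8,'w9a')
crop('scene0',0,0,10,10,1,'x');crop('sc9',120,190,100,120,5,'sc9a')
```

```text
15.75 [ 458.72871099 -363.83057491  275.71094212] [-3.14084526e+00 -5.20105119e-04  1.62784936e+00] [ 0.08611946  0.9114733  -0.99798428] 0.18000813114665024
```

View pics/w9a.png

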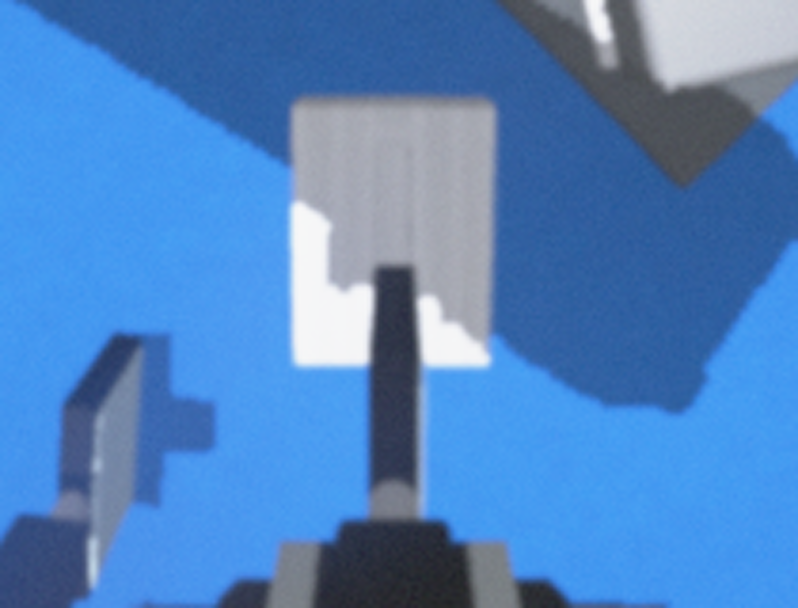

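View pics/sc9a.png

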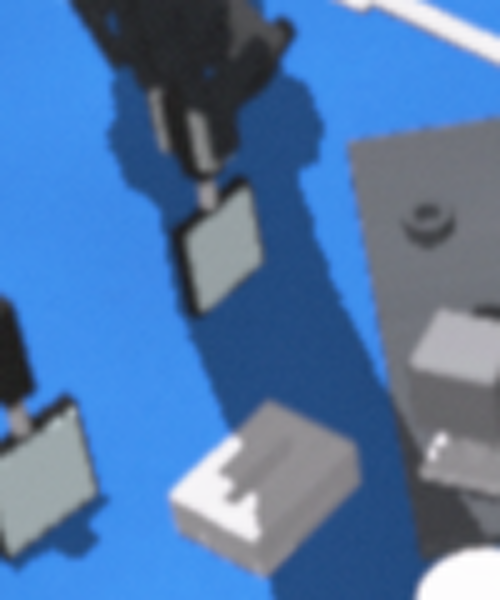

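Run:
```python
from h import *
np.set_printoptions(precision=1,suppress=True)
W=load('w9');s=sense();print(s['ee_pos'],s['tool_rot'])
a=lambda x,y:(180+x/3.8,120+y/3.8)
z=s['ee_pos'][2]-113.4
for p in((377,265),(413,265)): print(onz(W,*a(*p),z,True)-s['ee_pos'])
# projected model for grid of along offsets
R=Ro.from_euler('xyz',s['tool_rot'])
for dx in(-3,0,3):
  q=[[dx+25,-4,113.4],[dx+25,4,113.4],[dx+25,-4,57.4],[dx+25,4,57.4],[dx+8,-8,37.4],[dx+8,8,37.4]]
  uv=proj(W,R.apply(q)+s['ee_pos'],True);print(dx,((uv-[180,120])*3.8).round(0).tolist())
```

```text
[ 458.7 -363.8  275.7] [-3.1 -0.   1.6]
[  -3.2   23.8 -113.4]
[   3.7   24.2 -113.4]
-3 [[366.0, 275.0], [407.0, 275.0], [359.0, 366.0], [412.0, 366.0], [328.0, 526.0], [442.0, 526.0]]
0 [[366.0, 260.0], [407.0, 260.0], [358.0, 347.0], [412.0, 347.0], [328.0, 507.0], [442.0, 507.0]]
3 [[365.0, 245.0], [407.0, 245.0], [358.0, 328.0], [412.0, 328.0], [327.0, 487.0], [443.0, 487.0]]
```

Run:
```python
from h import *
s=sense();setcmd([459,-364,276.6],[np.pi,0,1.628])
for q in ([452.5,-26.5,250],[452.5,-26.5,160.4]): print(delta(q,54))
```

```text
(array([337.3,  12.8,  26.6]), array([ 0.    , -0.    ,  0.6855]))
(array([337.3,  12.8, 116.2]), array([ 0.    , -0.    ,  0.6855]))
```

Emit:
drive_tool --pt "8 0 0 0 0 0.01 10" --pt "40 1 0 0 0 0.08 10" --pt "80 3 0 0 0 0.16 10" --pt "120 4 0 0 0 0.25 10" --pt "165 6 5 0 0 0.34 10" --pt "210 8 10 0 0 0.44 10" --pt "255 10 15 0 0 0.53 10" --pt "295 11 20 0 0 0.62 10" --pt "325 12.5 25 0 0 0.67 10" --pt "337.3 12.8 26.6 0 0 0.6855 10"

```text
time_s: 17.0
ee_pos: [451.8, -24.0, 249.0]
tool_rot: [-3.14, 0.0, 0.944]
contact_force: [-0.4, -0.5, 0.0]
gripper_width: 0.176
```

Emit:
drive_tool --pt "0 0 0 0 0 0 10" --pt "0 0 15 0 0 0 10" --pt "0 0 35 0 0 0 10" --pt "0 0 55 0 0 0 10" --pt "0 0 72 0 0 0 10" --pt "0 0 84 0 0 0 10" --pt "0 0 89.5 0 0 0 10" --pt "0 0 90 0 0 0 10" --pt "0 0 90 0 0 0 10"

```text
time_s: 18.12
ee_pos: [453.0, -26.6, 160.1]
tool_rot: [3.141, -0.0, 0.942]
contact_force: [-0.0, -0.2, -1.0]
gripper_width: 0.183
```

Run:
```python
from h import *
snap('wrist','w10');snap('scene','sc10');snap('side','s10');s=sense();print(s['time_s'],s['ee_pos'],s['tool_rot'],s['contact_force'],s['gripper_width'])
crop('sc10',180,150,160,120,5,'sc10a');crop('s10',220,110,150,112,5,'s10a')
```

```text
18.275 [452.95131205 -26.52755703 160.15725999] [ 3.14067721e+00 -4.60607651e-04  9.42377276e-01] [-0.50411465 -0.28654697 -1.30899995] 0.18165837495346784
```

View pics/sc10a.png

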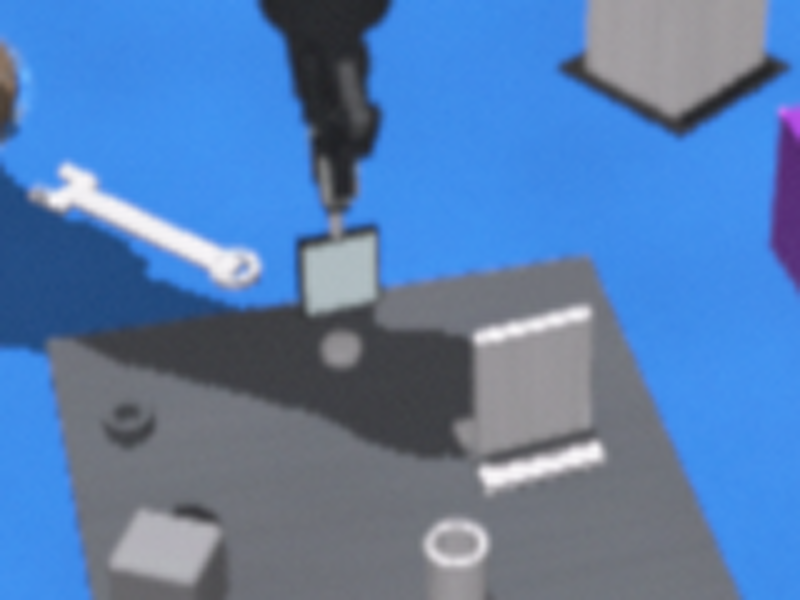

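View pics/s10a.png

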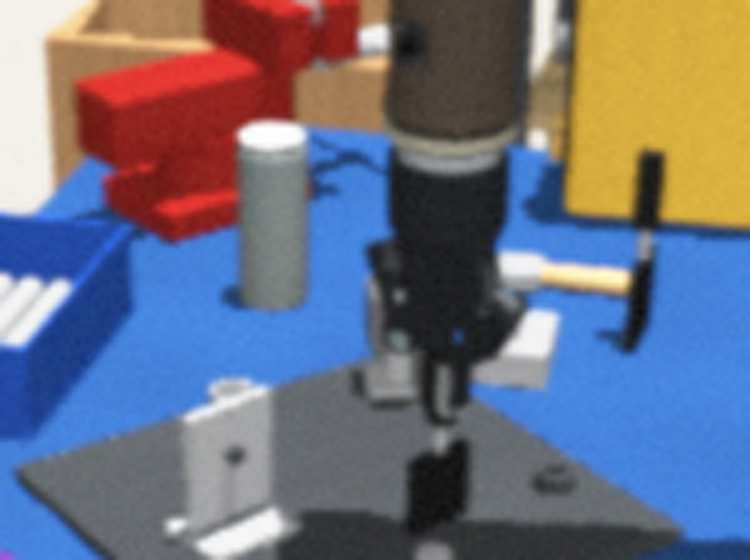

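View pics/w10.png

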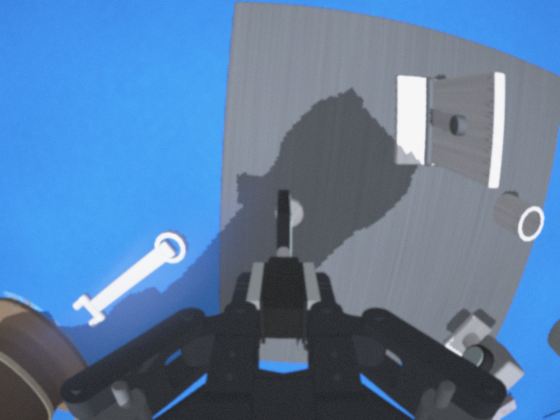

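Run:
```python
from h import *
crop('w10',380,60,120,140,5,'w10a');crop('w10',430,290,110,110,6,'w10b');crop('w10',245,170,80,120,5,'w10c')
np.set_printoptions(precision=1,suppress=True)
S=load('sc10');print('pred glass,stud',proj(S,[455.6,-30,75]),proj(S,[455.6,-30,22]))
crop('sc10',225,185,50,50,12,'sc10b')
```

```text
pred glass,stud [[247.9 204.5]] [[248.6 217.9]]
```

View pics/w10a.png

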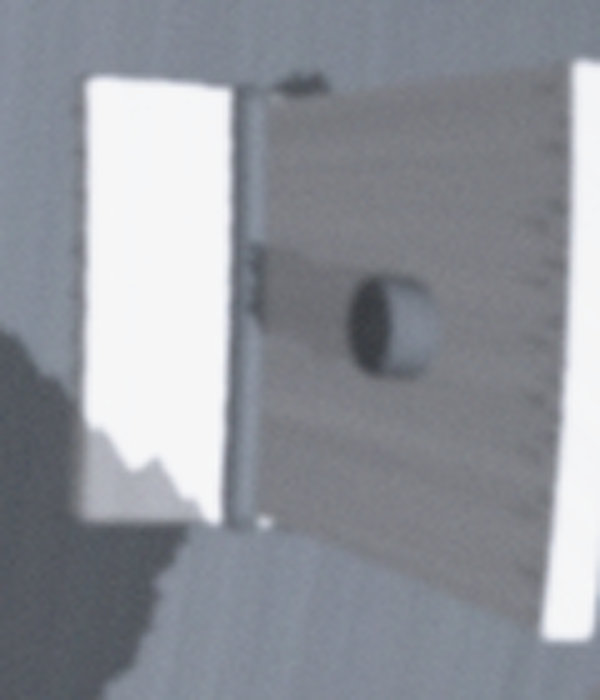

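View pics/w10b.png

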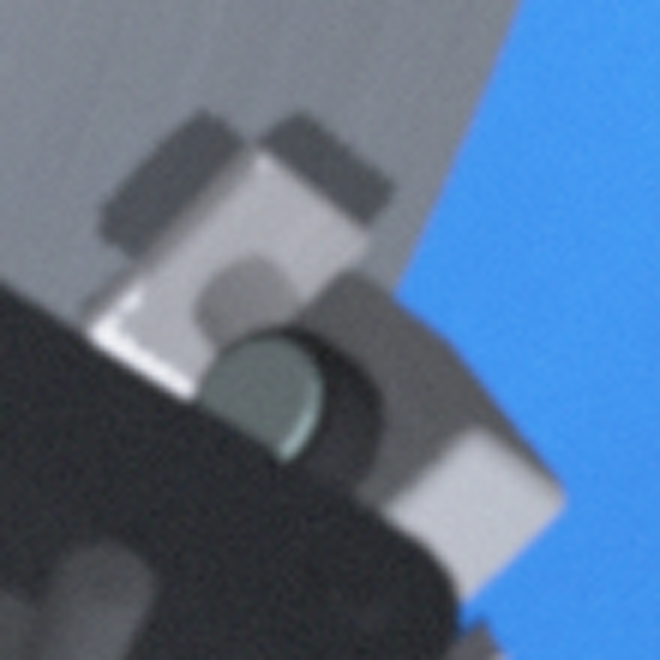

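View pics/w10c.png

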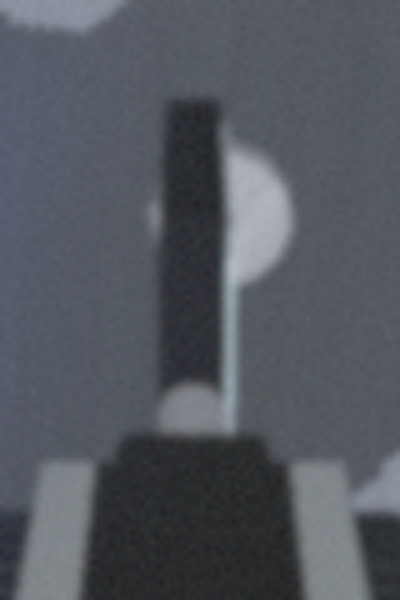

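View pics/sc10b.png

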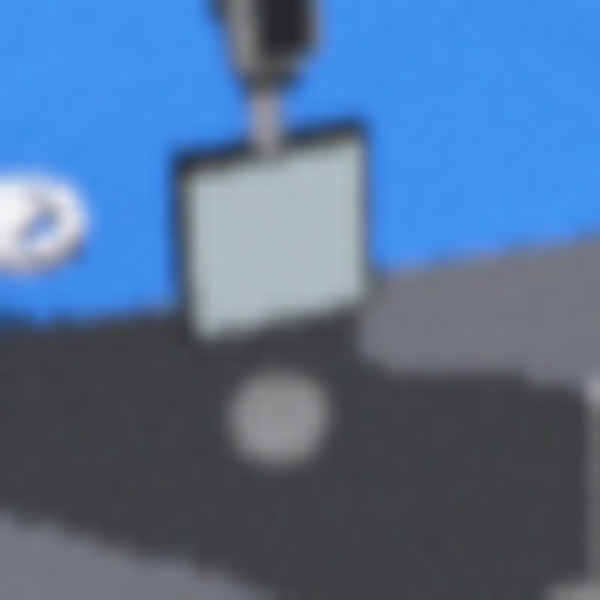

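Run:
```python
from h import *
np.set_printoptions(precision=1,suppress=True)
W=load('w10')
m=onz(W,454.4,125,75,True);l=onz(W,473.2,356.7,75,True);st=onz(W,289.4,213,22,True)
print('marker',m,'lens',l,'stud',st,np.linalg.norm((l-st)[:2]))
print('marker tri',tri(ray(W,454.4,125,True),ray(load('s10'),267.2,201),ray(load('w6'),302,282.2,True)))
print('lens tri',tri(ray(W,473.2,356.7,True),ray(load('w2'),85.3,245.8,True)))
h=[onz(W,245+x/5,170+y/5,46.7,True) for x,y in((168,100),(219,100))];print('head end',h)
# head long edge yaw: left edge bottom? top edges at z=102.7
ang=lambda v:np.degrees(np.arctan2(v[1],v[0]))
for s in(np.array([455.6,-30]),st[:2]):
  print(ang(m[:2]-s),ang(l[:2]-s),ang(m[:2]-s)/2+ang(l[:2]-s)/2)
h=np.mean(h,0); R=Ro.from_euler('xyz',sense()['tool_rot']); print('head-end wrt TCP in tool',R.inv().apply(h-sense()['ee_pos']))
```

```text
marker [592.8 -30.9  75. ] lens [ 525.7 -241.5   75. ] stud [456.2 -30.2  22. ] 222.38103287304102
marker tri (array([590.8, -29.7,  78.4]), [np.float64(0.3964851501789266), np.float64(1.104227022792799), np.float64(0.7343354204401639)])
lens tri (array([ 525. , -239.3,   76.8]), [np.float64(0.48516828063177375), np.float64(0.48516828063171374)])
head end [array([464.4,  -4.5,  46.7]), array([470.5,  -8.9,  46.7])]
-0.3608722522531872 -71.6681847652289 -36.014528508741044
-0.25795125873862496 -71.806564273136 -36.03225776593732
head-end wrt TCP in tool [ 24.5  -0.  113.5]
```

Run:
```python
from h import *
S=load('sc10')
for (p,q,z) in (((188,172),(360,138),75+24),((197,338),(362,302),75-24),((178,160),(365,123),102.7)):
    a,b=[onz(S,225+x/12,185+y/12,z) for x,y in(p,q)]
    d=b-a;print(np.linalg.norm(d),np.degrees(np.arctan2(d[1],d[0]))-90)
s=sense();print(s['time_s'],s['ee_pos'],s['tool_rot'],s['gripper_width'],s['joint_vel'].round(3))
```

```text
44.05134358811625 -37.31704536940625
43.2223228662943 -36.14327314118612
47.84615936226314 -37.25452938168278
18.275 [452.95131205 -26.52755703 160.15725999] [ 3.14067721e+00 -4.60607651e-04  9.42377276e-01] 0.18165837495346784 [ 0.001  0.001 -0.     0.003 -0.    -0.001 -0.001]
```

The mirror's yaw reads about −36.9 ± 1° in the scene picture against −36.0° needed, and the tool measures −36.0°. I'll hold still for half a second, then hand in.

Emit:
drive_tool --pt "0 0 0 0 0 0 10" --pt "0 0 0 0 0 0 10" --pt "0 0 0 0 0 0 10" --pt "0 0 0 0 0 0 10"

```text
time_s: 18.77
ee_pos: [452.6, -26.5, 159.7]
tool_rot: [3.142, 0.0, 0.942]
contact_force: [0.4, -0.5, -1.1]
gripper_width: 0.177
```

Run:
```python
from h import *
snap('scene','scF');s=sense();print(s['time_s'],s['ee_pos'],s['tool_rot'],s['contact_force'],s['gripper_width'])
```

```text
18.825 [452.62953707 -26.53243033 159.67521657] [-3.14158021e+00  4.18744410e-05  9.42361504e-01] [ 0.02061322 -0.4061128  -1.84209667] 0.18305042829109103
```

View pics/scF.png

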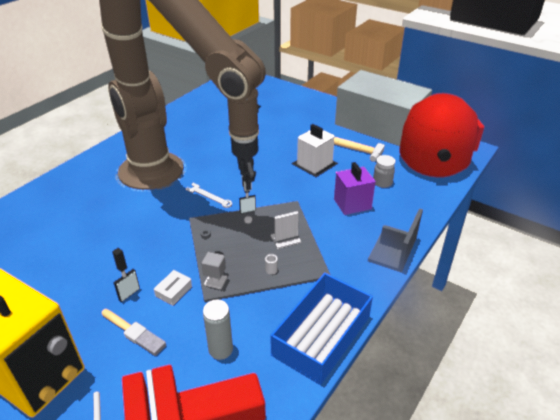

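The cover stands on the mat at (316,150), the mirror is above the stud at (248,205), and everything else is where it was.

```bash
python3 -c "
from h import *
print(job_done())"
```

```text
the job is handed in; nothing more can be done
None
```

I did both parts in order and handed the job in at about 19 s. No verdict was reported.

- **Cover:** I lifted it 130 mm straight up off the coupon, stood it in the middle of the mat at about (451, 362) mm and let go. The pictures afterwards show it upright and centred.
- **Mirror:** I took the smaller mirror out of its holder and am holding it upright over the stud, gripped at 50 N.
    - **Position:** the glass centre comes out at about (456, −30) mm, with the stud at (455.6, −30). Its height is about 74.5 mm against the 75 mm wanted.
    - **Angle:** the mirror's normal, taken from the tool's measured yaw, is at −36.0°. That equals the bisector of the lens and button directions I measured.

**Checks that disagreed:**
- The scene picture puts the mirror's yaw nearer −36.9°, good to about 1°.
- The three views together put the button 78 mm high instead of 75, and one early lens reading came out at 82 mm. Later lens readings gave about 77 mm.
- The scene and side cameras differ by several millimetres near the mat, so I used the wrist camera there.

I could not check the mirror through the bench camera itself, so the button being centred rests on these measured positions. The last picture shows the other things on the bench where they were.

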